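# Push the pans home on the warming shelf

## Task

Three lidded steel pans stand on the warming shelf: one is home in the corner of the guard rail, the other two stand out into the middle of the deck. Push these two back until each is square against the rear rail, and close the row up sideways so that all three touch in a row, tight in the corner; then draw the hand clear. Slide the pans on the deck by pushing on their sides with the fingers: do not lift or tip them, do not touch the lid handles, and leave everything else as it stands.

Things in the scene. Friction and masses are not known exactly. Their poses are not given: they have to be found in the camera images.
- shelf: Warming shelf, fixed: steel and black-glass hot plate, 420 mm deep (its x) by 660 mm wide (its y), flat deck 60 mm above the table. Origin at the centre of its underside, on the table; x to its rear (away from the robot), y to its left end. A steel guard rail on posts runs along its rear and its left end; front and right end are open.
- rear_rail (a point): Middle of the front face of the rear guard rail, 165 mm behind the shelf's origin, 62 mm above the deck; axes as the shelf's. The rail is a flat bar 20 mm high (52 to 72 mm above the deck), straight along the shelf's y from -306 to +316 mm. A home pan's rear flange edge touches this face.
- end_rail (a point): Point on the inner (right-hand) face of the left end rail, 310 mm left of the shelf's origin, 62 mm above the deck; axes as the shelf's. A flat bar 20 mm high like the rear one, along the shelf's x from -129 to +171 mm. The corner pan's left flange edge touches it.
- pan_c_mid (a point): Corner pan, home from the start against both rails. Its centre in plan, 32.5 mm above the deck; x along its 176 mm, to the rear when home; z up. Outermost is the flange, 176 mm (x) by 162 mm (y), 60 to 65 mm above the deck, corners rounded 12 mm; the walls below stand 15 mm further in. Lid fixed on, top 70 mm above the deck.
- pan_a_mid (a point): Wide pan standing out; next to the corner pan or at the right of the row. Its centre in plan, 32.5 mm above the deck; x along its 176 mm, to the rear when home; z up. Outermost is the flange, 176 mm (x) by 162 mm (y), 60 to 65 mm above the deck, corners rounded 12 mm; the walls below stand 15 mm further in. Lid fixed on, top 70 mm above the deck.
- pan_b_mid (a point): Narrow pan standing out; next to the corner pan or at the right of the row. Its centre in plan, 32.5 mm above the deck; x along its 176 mm, to the rear when home; z up. Outermost is the flange, 176 mm (x) by 108 mm (y), 60 to 65 mm above the deck, corners rounded 12 mm; the walls below stand 15 mm further in. Lid fixed on, top 70 mm above the deck.
- pan_a: The whole wide pan, lidded, steel, loose, about 0.6 kg, sliding with friction on the deck; origin at the centre of its underside, axes as point pan_a_mid.
- pan_a_handle: Strap handle in the middle of the wide pan's lid, fixed to it, about 90 mm long along the pan's x, 8 mm thick, top 93 mm above the deck; origin at the centre of the pan's underside. Not to be touched.
- pan_b: The whole narrow pan, lidded, steel, loose, about 0.6 kg, sliding with friction on the deck; origin at the centre of its underside, axes as point pan_b_mid.
- pan_b_handle: Strap handle in the middle of the narrow pan's lid, fixed to it, about 90 mm long along the pan's x, 8 mm thick, top 93 mm above the deck; origin at the centre of the pan's underside. Not to be touched.
- pan_c: The whole corner pan, lidded, steel, loose, about 0.6 kg, sliding with friction on the deck; origin at the centre of its underside, axes as point pan_c_mid.
- pan_c_handle: Strap handle in the middle of the corner pan's lid, fixed to it, about 90 mm long along the pan's x, 8 mm thick, top 93 mm above the deck; origin at the centre of the pan's underside. Not to be touched.
- ramekin: white ceramic ramekin, 80 mm across, 42 mm high, on the warming shelf in front of the corner pan; origin at the centre of its underside. To be left alone.
- shaker: small steel salt shaker, 38 mm across, 65 mm high, on the warming shelf near the ramekin; origin at the centre of its underside. To be left alone.
- thermometer: cream probe thermometer lying on the table to the right of the warming shelf, 200 mm long, 18 mm high; origin under it. To be left alone.
- timer: white kitchen timer standing on the table to the right of the warming shelf, 66 mm wide, 72 mm high; origin at the centre of its underside. To be left alone.
- sauce: clear sauce bottle with a cap, 60 mm across, 150 mm high, on the table to the right of the warming shelf; origin at the centre of its underside. To be left alone.
- bowl: steel bowl, 130 mm across, 55 mm high, on the table to the left of the warming shelf; origin at the centre of its underside. To be left alone.
- ladle: steel serving spoon, 240 mm long, lying on the table to the left of the warming shelf; origin under it. To be left alone.
There are look-alikes about, which are no part of the job. What is shaped like the pan_c but orange is not meant.

How it is judged:
At the end, for the whole second after the job is handed in: All three pans flat and still on the deck, within 6 mm of the rear rail and square to it within 0.05 rad, in a closed row: corner pan within 6 mm of the end rail, middle pan within 6 mm and right-hand pan within 10 mm of its place in a row with no gaps. Either order, as found (x of each of pan_a_mid, pan_b_mid, pan_c_mid in the frame of shelf above 0.071 m and angle between the x axis of each of pan_a_mid, pan_b_mid, pan_c_mid and the x axis of shelf, either way round below 0.05 rad and angle between each of pan_a_mid, pan_b_mid, pan_c_mid's own z axis and vertical below 0.04 rad and z of each of pan_a_mid, pan_b_mid, pan_c_mid in the frame of shelf below 0.0965 m and linear speed of each of pan_a, pan_b, pan_c below 0.01 m/s and y of pan_c_mid in the frame of shelf above 0.223 m and ((y of pan_a_mid in the frame of shelf above 0.061 m and y of pan_b_mid in the frame of shelf above -0.078 m) or (y of pan_b_mid in the frame of shelf above 0.088 m and y of pan_a_mid in the frame of shelf above -0.051 m))); the robot touches nothing.
It fails at once if pan a is lifted off the deck or tipped (z of pan_a_mid in the frame of shelf above 0.1025 m or angle between pan_a_mid's own z axis and vertical above 0.12 rad).
It fails at once if pan b is lifted off the deck or tipped (z of pan_b_mid in the frame of shelf above 0.1025 m or angle between pan_b_mid's own z axis and vertical above 0.12 rad).
It fails at once if pan c is lifted off the deck or tipped (z of pan_c_mid in the frame of shelf above 0.1025 m or angle between pan_c_mid's own z axis and vertical above 0.12 rad).
It fails at once if the fingers touch a lid handle (contact force between the fingers and pan_a_handle above 0.5 N or contact force between the fingers and pan_b_handle above 0.5 N or contact force between the fingers and pan_c_handle above 0.5 N).
It fails at once if another thing on the shelf or the table is disturbed (distance of any of ramekin, shaker, thermometer, timer, sauce, bowl, ladle from where it was at the start of the episode above 0.02 m).
It also fails if it takes over 53 s, if anything falls off the work surface, if the arm or the gripper's body presses on something with over 40 N, if the wrist force passes 120 N, or if a joint passes its speed limit or range.

## Robot

A 6-joint arm with a two-finger parallel gripper is mounted at the origin on the work surface. World frame = base frame: x ahead of the robot, y to its left, z up, the work surface at z = 0. Lengths are in m, angles in rad, forces in N, time in s.
With the tool pointing down it reaches from about 0.4 to 0.825 m from the base axis. Payload 7 kg.
Tool frame: the origin (TCP) lies between the finger pads; the fingertips stand 11 mm ahead of it and the grasp point (between the pads) lies 8 mm behind it (arm.tips_ahead is the distance from the TCP to the fingertips, in m); z points along the fingers, x is the direction in which the jaws open and shut, and the axes are right-handed (so a half turn about z gives the same grasp; the last joint's range is limited). The gripper opens to 88 mm and grips with 3 to 60 N. Pads are 19 mm wide; open, the fingers measure 130 mm over their backs; the gripper's body (78 mm by 193 mm) begins 47 mm behind the grasp point.
Start: joints at [-0.915, 0.359, 0.012, 0, -1.224, -0.288], TCP at [0.243, -0.63, 0.238] pointing down, gripper open.
Joint ranges: [-3.07, 3.07], [-1.43, 2.12], [-1.02, 1.25], [-3.03, 1.67], [-3.05, -0], [-3.03, 3.03]. Speed limits (rad/s): [2.39, 2.39, 3.01, 3.14, 3.14, 3.14].

## Interface

Orientations are given as [roll, pitch, yaw] about the fixed x, y, z axes, in that order (R = Rz(yaw) Ry(pitch) Rx(roll)).
In Python, from station import arm, optics, finder gives the robot as it stands. The module is installed in compiled form; this text tells all that it offers.
- The arm moves only by the tool apply_moves, never from a script. Its argument "increments" is one flat list of numbers, 6 for each row, row after row: the shift along the world's x, y, z in m, then the turn, a rotation vector about the world's x, y, z in rad. In form: [tx, ty, tz, rx, ry, rz, tx, ty, tz, rx, ry, rz, ...]. A call has 1 to 20 rows; each row shifts and turns the pose as measured when the row begins; what a row does not reach is not made up. A row lasts 1/12 s, in which the tool goes at most 41.7 mm and 7.16 degrees, less where a joint would pass 70% of its speed; a pose out of reach is approached as far as the arm can. A call with a gripper value outside its range is refused whole. "hand" is the closure, from 0 (fully open) to 1 (shut), set as the call begins (left out, the last holds). The fingers move at their own pace and stop on an object; "force" is the grip in N (left out, the last holds). Time passes only in rows, so rows that do not move let the fingers close. It gives the time, the measured TCP pose, the force and the opening at its end, in the units of the state.
- arm.get_state(): the state, without advancing time (a new reading comes with each control period).
- optics.grab_frame(name): name is "scene" or "top"; returns the picture (384x512x3 uint8, red, green, blue); there is no depth.
- optics.camera_model(name): a dict with "fx", "fy", "cx", "cy" (pixels), "world_to_cam" (4x4, takes a point from world to camera coordinates). Camera axes: x right, y up, looking along -z (the intrinsics and any distortion apply to the point x, -y, -z); pixel columns grow to the right and rows downward; lengths in m; the calibration is good to about 2 mm. A picture is of the moment at which its call begins. camera_model takes no time and is no camera call.
- arm.job_done(): hands the job in, once; it reports no verdict.
Trained networks look in the newest picture that a camera, given by its name, has taken for a name from the list of things; names that differ only in an ending like _2 or _b are one class to them, and where a whole thing is asked for, a point or a joint stands for the part that bears it (a point fixed in the world has none). Each returns a list of dicts, best first, with "conf" (0 to 1); they miss things now and then, are a little off and sometimes report something else, mostly with a low value. They report only what shows in the picture. A call takes as long as a camera call. They do not tell look-alikes from the thing itself.
- finder.find_in(camera, name): "box" ([left, top, right, bottom] in pixels, round what is visible of it).
- finder.landmark_of(camera, name): "point" ([column, row] in pixels: a listed point, or the origin of a listed thing).
The state is a dict: "t": time; "q": joint angles; "qd": joint speeds; "joint_efforts": joint torques, N m; "eef_pos": TCP position; "ee_rot": TCP orientation; "force": force on the tool from outside, world axes, zero at the start; "moment": the same for the moment, N m; "width": finger opening in m.
Only numpy, scipy, OpenCV 4.12 (cv2) and the standard library are available. Lean on these libraries where they do the work, as an engineer would, in place of code of your own. Each camera call takes 0.05 s, during which the arm holds its last target. There are 200 camera calls.

## Working session

There is one attempt and no reset: what is moved stays moved. The work goes in short steps, Python scripts to look and compute and a tool call to move; the robot and the scene stay as the last step left them, time stands still between calls to the robot, and variables do not carry over. Pictures are saved under pics/ and viewed, about 8 in all and at most 12, crops included, and the job is handed in when it is done.

Besides the shell and the picture viewer there is one more tool, called after "Call:" by a JSON object that holds its "fn" and its "kwargs". apply_moves: Moves the arm, as the interface text tells. Its arguments: {"type":"object","properties":{"increments":{"type":"array"},"hand":{"type":"number"},"force":{"type":"number"}},"required":["increments"]}

```bash
mkdir -p pics; cat > h.py <<'E'
import numpy as np, cv2
from station import arm, optics, finder
def ray(cam,u,v,z):
    m=optics.camera_model(cam);T=np.array(m["world_to_cam"]);R,t=T[:3,:3],T[:3,3]
    d=R.T@np.array([(u-m["cx"])/m["fx"],-(v-m["cy"])/m["fy"],-1]);c=-R.T@t
    return c+d*(z-c[2])/d[2]
def proj(cam,p):
    m=optics.camera_model(cam);T=np.array(m["world_to_cam"]);q=T[:3,:3]@p+T[:3,3]
    return m["cx"]+m["fx"]*q[0]/-q[2], m["cy"]+m["fy"]*-q[1]/-q[2]
def snap(cam,name,scale=1.5,crop=None):
    f=optics.grab_frame(cam)
    g=f if crop is None else f[crop[1]:crop[3],crop[0]:crop[2]]
    cv2.imwrite(f"pics/{name}.png",cv2.cvtColor(cv2.resize(g,None,fx=scale,fy=scale,interpolation=cv2.INTER_CUBIC),cv2.COLOR_RGB2BGR));return f
E
python3 - <<'E'
from h import *
a=snap("scene","s0");b=snap("top","t0")
print({k:v for k,v in optics.camera_model("top").items()})
for c in("top","scene"):
  for n,z in(("rear_rail",.122),("end_rail",.122),("pan_a_mid",.0925),("pan_b_mid",.0925),("pan_c_mid",.0925),("shelf",0),("ramekin",.06),("shaker",.06)):
    for r in finder.landmark_of(c,n)[:4]:
      if r["conf"]>.2: print(c,n,round(r["conf"],2),np.round(r["point"],1),np.round(ray(c,*r["point"],z),3))
print(arm.get_state())
E
```

```text
{'fx': 381.1322918091845, 'fy': 381.1322918091845, 'cx': 262.5674933591894, 'cy': 194.27591603043805, 'world_to_cam': array([[-0.0086766 , -0.99982839,  0.01636782, -0.03895317],
       [ 0.98613334, -0.00584265,  0.16585202, -0.50586125],
       [-0.16572792,  0.01757989,  0.98601481, -1.49827468],
       [ 0.        ,  0.        ,  0.        ,  1.        ]])}
top rear_rail 0.8 [241.1 125.6] [0.768 0.041 0.122]
top end_rail 0.89 [161.9 161.9] [0.622 0.347 0.122]
top pan_a_mid 0.6 [287.4 166.4] [ 0.609 -0.141  0.093]
top pan_b_mid 0.76 [235.9 160.9] [0.632 0.063 0.093]
top pan_c_mid 0.9 [187.8 259.1] [0.25  0.244 0.093]
top shelf 0.63 [241.5 171.3] [0.611 0.044 0.   ]
top shelf 0.3 [195.1 207. ] [0.461 0.235 0.   ]
top ramekin 0.85 [173.2 195.2] [0.501 0.313 0.06 ]
top shaker 0.62 [186.1 148. ] [0.695 0.267 0.06 ]
top shaker 0.42 [195.8 206.2] [0.456 0.223 0.06 ]
scene rear_rail 0.9 [269.9 233.8] [0.764 0.033 0.122]
scene rear_rail 0.62 [359.8 203. ] [0.593 0.294 0.122]
scene end_rail 0.88 [384.9 209.2] [0.615 0.365 0.122]
scene pan_a_mid 0.88 [217.3 204.6] [ 0.614 -0.138  0.093]
sce
[... 450 characters left out ...]
[ 96.  205.7] [ 0.624 -0.528  0.06 ]
{'t': 0.9, 'q': array([-9.14884203e-01,  3.58569099e-01,  1.19021051e-02, -4.17397079e-06,
       -1.22411721e+00, -2.88114830e-01]), 'qd': array([ 5.30977029e-04,  3.64947473e-04, -2.33038507e-04, -7.82195810e-05,
       -1.09517372e-03, -2.60812784e-04]), 'joint_efforts': array([ 7.90874692e-04, -5.82360148e+01,  2.93295979e+01,  7.00232685e+00,
        1.24579231e-02, -1.83626895e-05]), 'eef_pos': array([ 0.24268477, -0.62983343,  0.23758141]), 'ee_rot': array([3.14158545e+00, 1.05036835e-05, 1.93859220e+00]), 'force': array([-0.81892814, -0.31114911,  0.35847028]), 'moment': array([ 0.0405789 ,  0.0299405 , -0.00833028]), 'width': 0.08746734872009436}
```

View images.

View pics/t0.png

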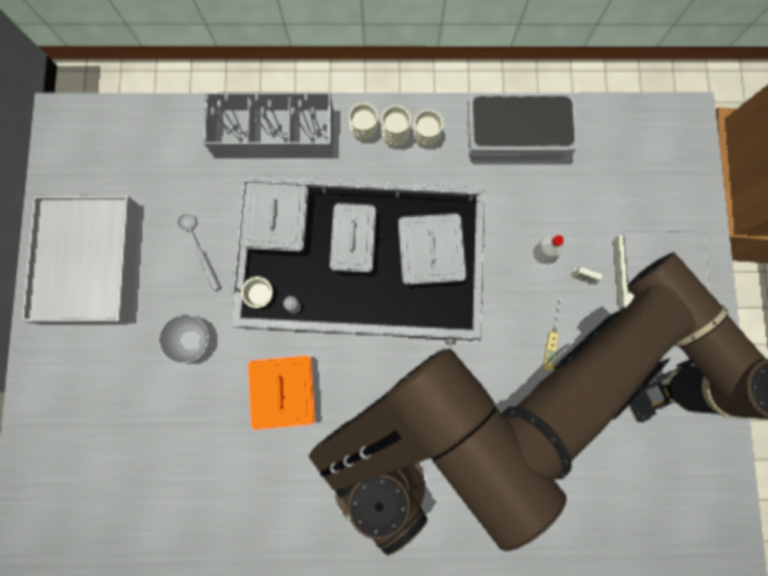

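View pics/s0.png

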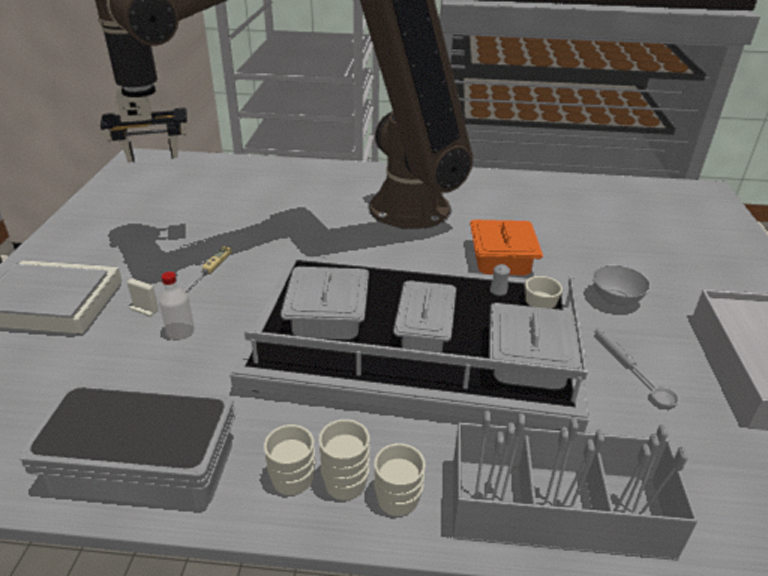

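```bash
python3 - <<'E'
from h import *
f=cv2.cvtColor(cv2.imread("pics/t0.png"),cv2.COLOR_BGR2RGB)
f=snap("top","t1",4.2,(150,112,335,235))
g=cv2.cvtColor(f,cv2.COLOR_RGB2GRAY); np.save("t1.npy",f)
# dark glass hole -> pans are bright blobs inside; rough masks
m=(g>75).astype(np.uint8)
for nm,(u,v) in dict(b=(235,158),a=(288,165)).items():
    win=np.zeros_like(m);win[128:215,200 if nm=='b' else 262:262 if nm=='b' else 313]=1
    n,l=cv2.connectedComponents(m*win); k=(l==l[v,u]).astype(np.uint8)
    c=max(cv2.findContours(k,0,1)[0],key=cv2.contourArea)
    box=cv2.boxPoints(cv2.minAreaRect(c)); w=np.array([ray("top",*p,.125) for p in box])
    print(nm,np.round(box,1).tolist(),np.round(w,3)[:,:2].tolist(),"c",w.mean(0).round(3), [round(float(np.linalg.norm(w[i]-w[i-1])),3) for i in range(4)],[round(float(np.arctan2(*(w[i]-w[i-1])[1::-1])),3) for i in range(4)])
E
```

```text
b [[218.6999969482422, 179.8000030517578], [221.5, 134.39999389648438], [250.6999969482422, 136.1999969482422], [247.8000030517578, 181.60000610351562]] [[0.549, 0.127], [0.731, 0.118], [0.723, 0.003], [0.541, 0.015]] c [0.636 0.066 0.125] [0.112, 0.182, 0.114, 0.182] [1.502, -0.051, -1.639, 3.078]
a [[264.29998779296875, 144.3000030517578], [307.5, 141.1999969482422], [310.79998779296875, 186.6999969482422], [267.6000061035156, 189.6999969482422]] [[0.69, -0.05], [0.702, -0.219], [0.52, -0.227], [0.509, -0.06]] c [ 0.605 -0.139  0.125] [0.181, 0.17, 0.182, 0.167] [0.059, -1.501, -3.101, 1.637]
```

View pics/t1.png

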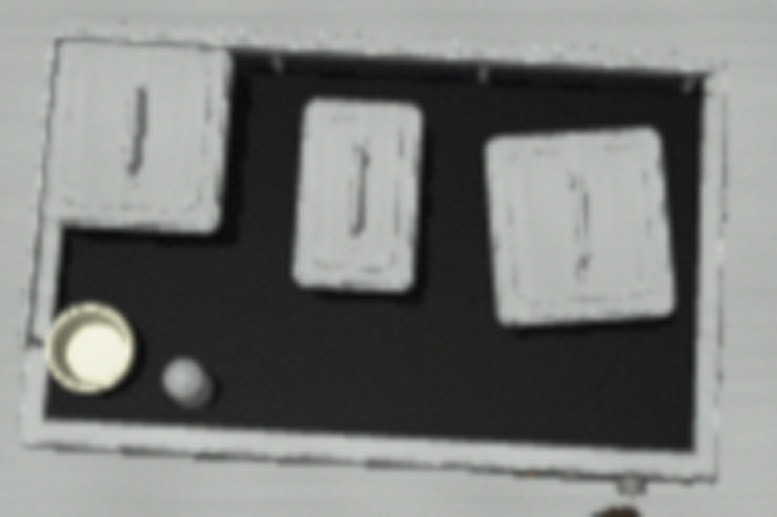

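```bash
python3 - <<'E'
from h import *
def P(x,y,z): return ray("top",150+x/4.2,112+y/4.2,z)[:2]
def ang(a,b): return round(float(np.arctan2(*(a-b)[::-1])-np.pi/2),4)
for n,p,q,z in(("glassfront",(45,422),(695,452),.06),("shelffront",(25,443),(715,477),.06),("railrear top",(235,46),(712,72),.132),("deck rear? rail bottom front",(235,68),(700,90),.112)):
    a,b=P(*p,z),P(*q,z);print(n,a.round(3),b.round(3),ang(a,b))
c=np.array([P(*p,.125) for p in((57,40),(232,50),(220,233),(49,220))]);print("C",c.round(3).tolist(),c.mean(0).round(3))
print("gl left",P(62,228,.06),P(45,420,.06)," right",P(702,90,.06),P(695,452,.06))
print("ram",P(91,350,.1),"shk",P(186,380,.12))
E
```

```text
glassfront [0.432 0.36 ] [ 0.4   -0.251] -0.0532
shelffront [0.412 0.378] [ 0.376 -0.269] -0.0565
railrear top [0.775 0.178] [ 0.749 -0.267] -0.0598
deck rear? rail bottom front [0.761 0.181] [ 0.738 -0.259] -0.0524
C [[0.784, 0.346], [0.774, 0.182], [0.598, 0.19], [0.611, 0.347]] [0.692 0.266]
gl left [0.61932029 0.3507752 ] [0.43406021 0.36044181]  right [ 0.75530315 -0.26924326] [ 0.39959439 -0.25106466]
ram [0.49384292 0.31049492] shk [0.4623959  0.21930042]
```

Call:
{"fn": "apply_moves", "kwargs": {"increments": [0.0136,0.0313,0,0,0,-0.0263,0.0136,0.0313,0,0,0,-0.0263,0.0136,0.0313,0,0,0,-0.0263,0.0136,0.0313,0,0,0,-0.0263,0.0136,0.0313,0,0,0,-0.0263,0.0136,0.0313,0,0,0,-0.0263,0.0136,0.0313,0,0,0,-0.0263,0.0136,0.0313,0,0,0,-0.0263,0.0136,0.0313,0,0,0,-0.0263,0.0136,0.0313,0,0,0,-0.0263,0.0136,0.0313,0,0,0,-0.0263,0.0136,0.0313,0,0,0,-0.0263,0.0136,0.0313,0,0,0,-0.0263,0.0136,0.0313,0,0,0,-0.0263,0.0136,0.0313,0,0,0,-0.0263,0.0136,0.0313,0,0,0,-0.0263], "hand": 0.3}}

```text
t: 2.28
eef_pos: [0.4624, -0.111, 0.2382]
ee_rot: [3.136, -0.0, 1.489]
force: [0.5, -0.7, 0.2]
width: 0.061
```

Call:
{"fn": "apply_moves", "kwargs": {"increments": [0,-0.004,-0.02,0,0,0.006,0,-0.004,-0.025,0,0,0.006,0,-0.004,-0.025,0,0,0.006,0,-0.004,-0.025,0,0,0.006,0,-0.002,-0.02,0,0,0,0,0,-0.008,0,0,0,0,0,0,0,0,0]}}

```text
t: 2.87
eef_pos: [0.468, -0.1211, 0.1146]
ee_rot: [3.124, -0.002, 1.525]
force: [-0.2, -0.2, 0.5]
width: 0.0614
```

Call:
{"fn": "apply_moves", "kwargs": {"increments": [0.006,-0.004,0,0,0.009,0,0.007,-0.004,0,0,0.009,0,0.008,-0.002,0,0,0,0,0.008,-0.0004,0,0,0,0,0.008,-0.0004,0,0,0,0,0.008,-0.0004,0,0,0,0,0.008,-0.0004,0,0,0,0,0.008,-0.0004,0,0,0,0,0.008,-0.0004,0,0,0,0,0.008,-0.0004,0,0,0,0,0,0,0,0,0,0]}}

```text
t: 3.78
eef_pos: [0.5544, -0.1355, 0.1191]
ee_rot: [-3.141, -0.001, 1.525]
force: [0.1, 0.5, -0.3]
width: 0.0613
```

```bash
python3 - <<'E'
from h import *
s=arm.get_state();print(s["eef_pos"],s["ee_rot"],s["force"])
snap("top","t2",4.2,(150,112,335,235))
E
```

```text
[ 0.55440472 -0.13554337  0.11914379] [-3.14140079e+00 -9.87773699e-04  1.52466994e+00] [ 0.08997794  0.4563489  -0.27841816]
```

View pics/t2.png

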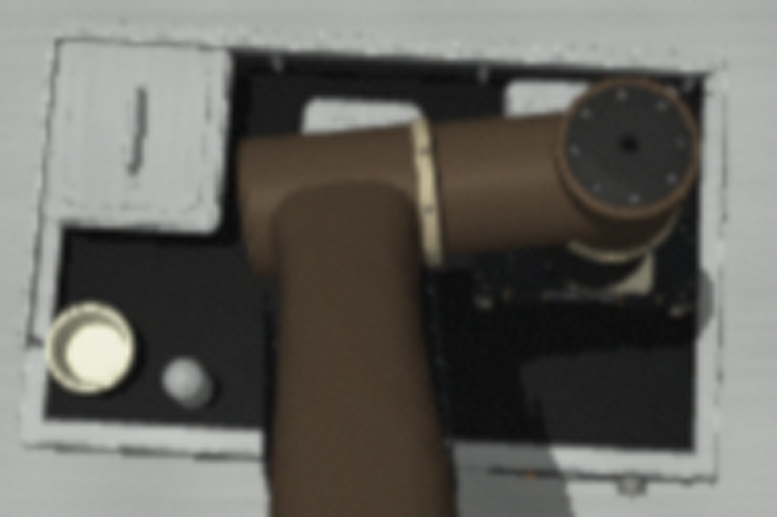

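Call:
{"fn": "apply_moves", "kwargs": {"increments": [0.005,-0.0003,-0.002,0,0,0,0.005,-0.0003,-0.002,0,0,0,0.003,-0.0002,0,0,0,0,0.002,0,0,0,0,0,0.002,0,0,0,0,0]}}

```text
t: 4.25
eef_pos: [0.5691, -0.1366, 0.1148]
ee_rot: [-3.137, -0.001, 1.524]
force: [-4.7, 0.6, 3.3]
width: 0.0616
```

Call:
{"fn": "apply_moves", "kwargs": {"increments": [0.003,0,0,0,0,0,0.003,0,0,0,0,0,0.003,0,0,0,0,0]}}

```text
t: 4.5
eef_pos: [0.5706, -0.1367, 0.1143]
ee_rot: [-3.123, -0.001, 1.522]
force: [-14.3, 3.9, 11.5]
width: 0.0617
```

Call:
{"fn": "apply_moves", "kwargs": {"increments": [-0.015,0.001,0,0,0,0,-0.025,0.001,0,0,0,0,-0.02,0.001,0,0,0,0,-0.005,0.015,0,0,0,0,0.0015,0.03,0,0,0,0,0.0015,0.03,0,0,0,0,0.0015,0.03,0,0,0,0,0.0015,0.03,0,0,0,0,0.0015,0.03,0,0,0,0,0.001,0.015,0,0,0,0,0,0.005,0,0,0,0,0,0,0,0,0,0], "hand": 0.6}}

```text
t: 5.5
eef_pos: [0.5242, 0.0629, 0.1186]
ee_rot: [3.132, -0.01, 1.523]
force: [0.1, -0.3, -0.5]
width: 0.0349
```

Call:
{"fn": "apply_moves", "kwargs": {"increments": [0.003,0.005,-0.002,-0.01,0.009,0,0.005,0.004,-0.002,0,0,0,0.006,0,0,0,0,0,0.008,-0.0004,0,0,0,0,0.008,-0.0004,0,0,0,0,0.008,-0.0004,0,0,0,0,0.006,-0.0003,0,0,0,0,0.004,-0.0002,0,0,0,0,0.002,0,0,0,0,0,0.002,0,0,0,0,0]}}

```text
t: 6.33
eef_pos: [0.5765, 0.0642, 0.1123]
ee_rot: [-3.13, 0.005, 1.516]
force: [-4.8, 1.3, 3.0]
width: 0.0349
```

Call:
{"fn": "apply_moves", "kwargs": {"increments": [0.003,0,0.001,0,0,0,0.003,0,0.001,0,0,0,0.003,0,0,0,0,0,0.003,0,0,0,0,0]}}

```text
t: 6.67
eef_pos: [0.5834, 0.0629, 0.1124]
ee_rot: [-3.119, 0.007, 1.513]
force: [-21.7, 7.6, 16.6]
width: 0.0354
```

Call:
{"fn": "apply_moves", "kwargs": {"increments": [-0.015,0.001,0,0,-0.01,0,-0.025,0.001,0.005,0,-0.01,0,-0.025,0.001,0.02,0,0,0,0,0,0.03,0,0,0.08,0,0,0.03,0,0,0.09,0.0,-0.02,0.008,0,0,0.1,0.01,-0.024,0,0,0,0.1,0.01,-0.024,0,0,0,0.1,0.01,-0.024,0,0,0,0.1,0.01,-0.024,0,0,0,0.1,0.01,-0.024,0,0,0,0.1,0.01,-0.024,0,0,0,0.1,0.01,-0.024,0,0,0,0.1,0.01,-0.024,0,0,0,0.1,0.01,-0.024,0,0,0,0.1,0.01,-0.024,0,0,0,0.1,0.01,-0.024,0,0,0,0.1,0.01,-0.024,0,0,0,0.1,0.01,-0.024,0,0,0,0,0,0,0,0,0,0], "hand": 0.3}}

```text
t: 8.33
eef_pos: [0.6683, -0.2858, 0.2202]
ee_rot: [3.121, 0.036, 3.068]
force: [-0.3, 0.3, 0.2]
width: 0.0614
```

```bash
python3 - <<'E'
from h import *
print(arm.get_state()["eef_pos"])
snap("scene","s3",1.5);snap("top","t3",2)
for c in("top","scene"):
  for n,z in(("pan_a_mid",.0925),("pan_b_mid",.0925),("pan_c_mid",.0925),("sauce",0)):
    for r in finder.landmark_of(c,n)[:3]:
      if r["conf"]>.3: print(c,n,round(r["conf"],2),np.round(r["point"],1),np.round(ray(c,*r["point"],z),3))
E
```

```text
[ 0.66826153 -0.28578009  0.22019379]
top pan_a_mid 0.74 [292.7 150.3] [ 0.674 -0.164  0.093]
top pan_b_mid 0.86 [236.2 150.2] [0.676 0.062 0.093]
top pan_c_mid 0.78 [185.4 142.3] [0.709 0.264 0.093]
top pan_c_mid 0.7 [190.6 261.5] [0.241 0.233 0.093]
top pan_c_mid 0.56 [173.  195.2] [0.496 0.307 0.093]
top sauce 0.82 [364.5 167.2] [ 0.626 -0.475  0.   ]
top sauce 0.74 [238.2 148.9] [0.708 0.058 0.   ]
scene pan_a_mid 0.9 [211. 215.] [ 0.667 -0.148  0.093]
scene pan_a_mid 0.6 [281.1 222.4] [0.677 0.062 0.093]
scene pan_a_mid 0.31 [ 96.4 209.3] [ 0.68  -0.496  0.093]
scene pan_b_mid 0.57 [283.4 220.9] [0.669 0.068 0.093]
scene pan_c_mid 0.78 [356.7 232.3] [0.696 0.279 0.093]
scene pan_c_mid 0.72 [333.6 163.4] [0.326 0.235 0.093]
scene pan_c_mid 0.55 [384.4 207.8] [0.569 0.377 0.093]
scene sauce 0.6 [120.9 219. ] [ 0.61  -0.462  0.   ]
```

View pics/s3.png

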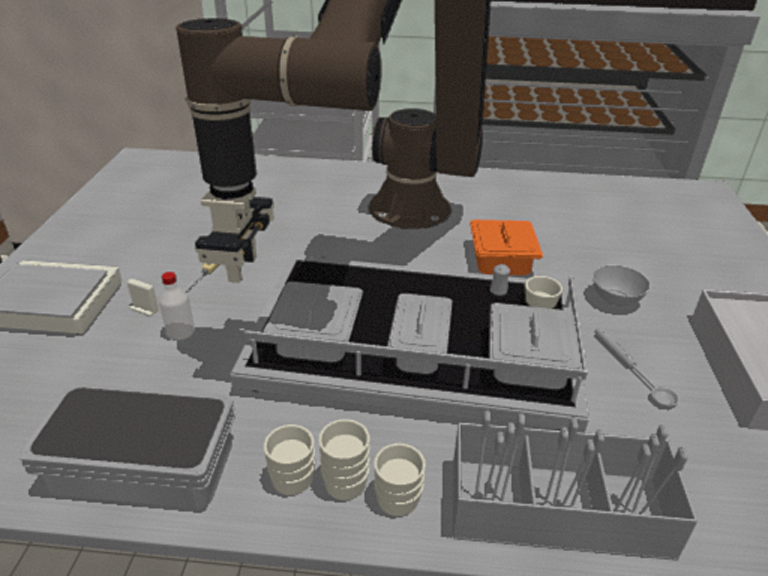

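Call:
{"fn": "apply_moves", "kwargs": {"increments": [0,0.002,-0.02,-0.009,0.018,0.01,0,0.002,-0.025,-0.009,0.018,0.01,0,0,-0.025,0,0,0,0,0,-0.02,0,0,0,0,0,-0.01,0,0,0,0,0,-0.005,0,0,0,0,0,0,0,0,0]}}

```text
t: 9.42
eef_pos: [0.6678, -0.2738, 0.1157]
ee_rot: [-3.14, 0.005, 3.096]
force: [0.5, 0.1, 0.3]
width: 0.0617
```

Call:
{"fn": "apply_moves", "kwargs": {"increments": [0,0.006,0,0,0,0,0,0.008,0,0,0,0,0.0004,0.008,0,0,0,0,0.0004,0.008,0,0,0,0,0.0004,0.008,0,0,0,0,0.0004,0.008,0,0,0,0,0.0004,0.008,0,0,0,0,0.0004,0.008,0,0,0,0,0.0004,0.008,0,0,0,0,0.0004,0.008,0,0,0,0,0.0004,0.008,0,0,0,0,0.0004,0.008,0,0,0,0,0.0004,0.008,0,0,0,0,0.0004,0.008,0,0,0,0,0,0,0,0,0,0]}}

```text
t: 10.67
eef_pos: [0.6747, -0.1534, 0.1216]
ee_rot: [-3.137, 0.012, 3.097]
force: [-0.2, 0.4, -0.2]
width: 0.0616
```

```bash
python3 - <<'E'
from h import *
print(arm.get_state()["force"])
snap("scene","s4",3,(150,150,400,280))
E
```

```text
[-0.17948879  0.44809286 -0.21053786]
```

View pics/s4.png

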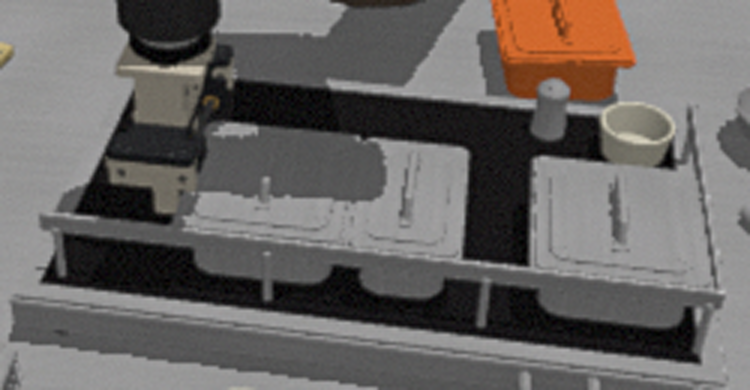

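Call:
{"fn": "apply_moves", "kwargs": {"increments": [0,0.006,-0.003,0,0,0,0.0002,0.008,-0.003,0,0,0,0.0003,0.008,-0.001,0,0,0,0.0003,0.008,-0.0005,0,0,0,0.0003,0.008,-0.0005,0,0,0,0.0003,0.008,-0.0005,0,0,0,0.0003,0.006,-0.0005,0,0,0,0.0002,0.004,0,0,0,0,0,0.003,0,0,0,0]}}

```text
t: 11.47
eef_pos: [0.678, -0.1046, 0.1192]
ee_rot: [-3.124, 0.017, 3.095]
force: [0.4, -5.6, -1.5]
width: 0.0615
```

Call:
{"fn": "apply_moves", "kwargs": {"increments": [0,0.004,-0.001,0,0,0,0.0002,0.005,-0.001,0,0,0,0,0.004,0,0,0,0,0,0.003,0,0,0,0,0,0.003,0,0,0,0]}}

```text
t: 11.88
eef_pos: [0.678, -0.0905, 0.1192]
ee_rot: [-3.118, 0.017, 3.093]
force: [-1.2, -20.2, -0.7]
width: 0.0611
```

Call:
{"fn": "apply_moves", "kwargs": {"increments": [0,-0.01,0,0,0,0,0,-0.03,0,0,0,0,0,-0.03,0,0,0,0,0,-0.03,0.02,0,0,0,0,-0.03,0.03,0,0,0,-0.02,-0.03,0.03,0,0,0,-0.03,-0.02,0.02,0,0,0,-0.03,-0.02,0,0,0,0,-0.03,-0.02,0,0,0,0,-0.03,-0.01,0,0,0,0,-0.03,0,0,0,0,0,-0.02,0,0,0,0,0,0,0,0,0,0,0]}}

```text
t: 12.97
eef_pos: [0.4854, -0.3232, 0.2183]
ee_rot: [-3.127, 0.027, 3.097]
force: [-0.4, 0.8, -0.7]
width: 0.0611
```

```bash
python3 - <<'E'
from h import *
print(arm.get_state()["eef_pos"])
snap("scene","s5",3.2,(160,160,400,290));snap("top","t5",4.2,(150,112,335,235))
O=np.array([.604,.043]);R=np.array([[.9986,-.053],[.053,.9986]])
for c in("top","scene"):
  for n,z in(("pan_a_mid",.0925),("pan_b_mid",.0925),("pan_c_mid",.0925)):
    for r in finder.landmark_of(c,n)[:3]:
      if r["conf"]>.3: print(c,n,round(r["conf"],2),np.round(R@(ray(c,*r["point"],z)[:2]-O),3))
E
```

```text
[ 0.48538945 -0.32320537  0.21831278]
top pan_a_mid 0.8 [ 0.076 -0.036]
top pan_b_mid 0.88 [0.066 0.092]
top pan_c_mid 0.78 [-0.377  0.175]
top pan_c_mid 0.66 [0.09  0.227]
scene pan_a_mid 0.73 [-0.096  0.165]
scene pan_a_mid 0.66 [ 0.072 -0.035]
scene pan_a_mid 0.33 [-0.105  0.415]
scene pan_b_mid 0.61 [0.074 0.106]
scene pan_c_mid 0.9 [-0.281  0.169]
scene pan_c_mid 0.76 [0.069 0.237]
```

View pics/t5.png

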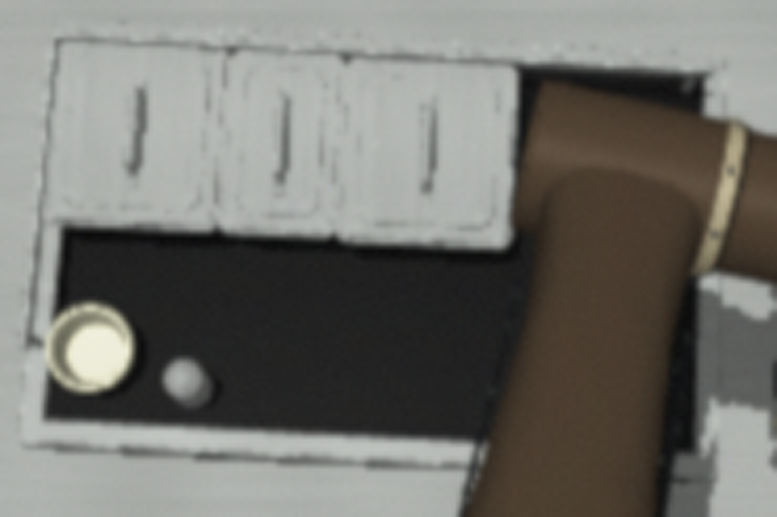

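View pics/s5.png

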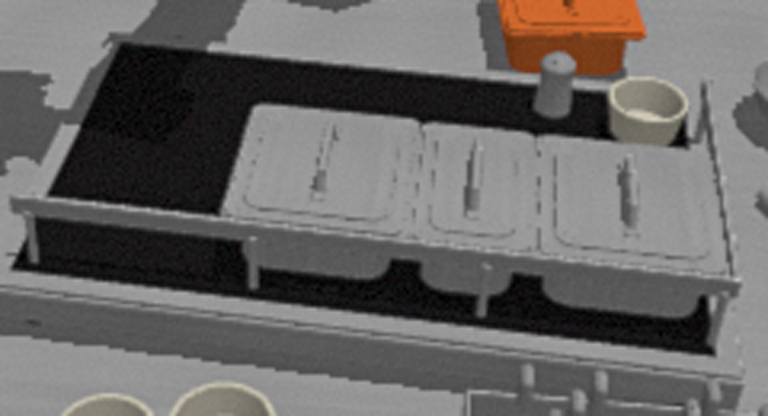

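```bash
python3 - <<'E'
from h import *
g=cv2.cvtColor(optics.grab_frame("top"),cv2.COLOR_RGB2GRAY).astype(float)
O=np.array([.604,.043]);R=np.array([[.9986,-.053],[.053,.9986]])
pts=[]
for u in range(168,272):
    col=g[155:178,u]; k=np.where((col[:-1]>=100)&(col[1:]<100))[0]
    if len(k): 
        k=k[-1]; v=155+k+(col[k]-100)/(col[k]-col[k+1]); pts.append(R@(ray("top",u,v,.122)[:2]-O))
p=np.array(pts)
for n,lo,hi in(("c",.165,.295),("b",.056,.132),("a",-.105,.025)):
    q=p[(p[:,1]>lo)&(p[:,1]<hi)]; s,i=np.polyfit(q[:,1],q[:,0],1); print(n,len(q),"front x at mid",round(s*(lo+hi)/2+i,4),"slope",round(s,4),"resid",np.std(q[:,0]-s*q[:,1]-i).round(4))
E
```

```text
c 30 front x at mid -0.0103 slope -0.0004 resid 0.0007
b 19 front x at mid -0.0111 slope -0.0113 resid 0.0002
a 34 front x at mid -0.0138 slope -0.003 resid 0.0005
```

```bash
python3 -c "
from h import *
s=arm.get_state();print(s['t'],s['force']);print(arm.job_done())"
```

```text
13.4167 [0.18563715 0.2433187  0.31570628]
the job is handed in; nothing more can be done
None
```

I pushed the wide pan, then the narrow pan, back to the rear rail, stopping each when the contact force rose to about 14 N and 22 N. I then pushed both left in one move until the row closed in the corner at about 20 N. I drew the hand clear and handed the job in at 13.4 s. I left the orange look-alike alone.

Last checks:
- **Row:** both cameras show the three pans touching in a row. The ramekin and shaker look unmoved.
- **Distance to the rear rail:** the fitted front edges, in the shelf's x, are -10 mm for the corner pan, -11 mm for the narrow pan and -14 mm for the wide pan. Home is -11 mm, so all are within about 3 mm.
- **Squareness:** all three are within about 0.012 rad.
- **Sideways place:** the detector put the wide pan at y about -36 mm (limit -51). It put the narrow pan at 92 mm from the top camera and 106 mm from the scene camera (limit 88).

**Disagreements:** single detector readings in x were as low as 66 mm for the narrow pan and 69 mm for the corner pan, below the 71 mm limit. I relied on the edge fit and the contact forces instead, because detector readings scatter by about a centimetre. The wide pan reads about 3 mm further forward than the others, though its force rise at the rail says it touched.

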